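# Load the sticker dispenser and set its brake

### The arm

A 7-joint arm with a two-finger parallel gripper is mounted at the origin on a cart in front of the work surface, level with it; the furniture and walls round the work are solid. World frame = base frame: x ahead of the robot, y to its left, z up, the work surface at z = 0. Lengths are in m, angles in rad, forces in N, time in s.
With the tool pointing down it reaches from about 0.4 to 0.85 m from the base axis. Payload 4.5 kg.
Tool frame: the origin (TCP) lies between the finger pads; the fingertips stand 25 mm ahead of it and the grasp point (between the pads) lies 6 mm ahead of it (arm.tips_ahead is the distance from the TCP to the fingertips, in m); z points along the fingers, y is the direction in which the jaws open and shut (so a half turn about z gives the same grasp; the last joint's range is limited). The gripper opens to 85 mm and grips with 20 to 120 N. Pads are 22 mm wide; open, the fingers measure 114 mm over their backs; the gripper's body (76 mm by 85 mm) begins 54 mm behind the grasp point. The pads swing forward as they close: fully open they stand 13 mm farther back than shut.
Start: joints at [1.248, 0.689, -0.195, 1.565, 0.157, 0.902, -0.215], TCP at [0.218, -0.586, 0.223] pointing down, gripper open.
Joint ranges: [-3.01, 3.01], [-0.46, 2.08], [-1.47, 1.51], [0.13, 2.56], [-1, 4.14], [0.04, 2.09], [-2.66, 2.66]. Speed limits (rad/s): [2.57, 2.57, 3.14, 3.14, 3.14, 3.14, 3.14].

### API

Orientations are given as a unit quaternion [x, y, z, w].
In Python, from station import arm gives the robot as it stands. The module is installed in compiled form; this text tells all that it offers.
- The arm moves only by the tool drive_tool, never from a script. Its argument "series" is a list of rows, each a list of 2 entries, a list of its own where there are three numbers: the shift along the tool's x, y, z in cm, then the turn about the tool's z in degrees. A call has 1 to 5 rows; each row shifts and turns the commanded pose from where the row before left it, along the tool's axes as they then stand; what a row does not reach is not made up. A row lasts 1/12 s, in which the tool goes at most 41.7 mm and 7.16 degrees, less where a joint would pass 70% of its speed; a pose out of reach is approached as far as the arm can. A call with a gripper value outside its range is refused whole. "gripper" is the gripper command: -1 is fully open, 1 is shut, values between are in proportion, set as the call begins (left out, the last holds). The fingers move at their own pace and stop on an object; the grip force is fixed at half the most. Time passes only in rows, so rows that do not move let the fingers close. It gives the time, the measured TCP pose, the force and the opening at its end, in the units of the state.
- arm.get_obs(): the state, without advancing time (a new reading comes with each control period).
- arm.snapshot(name): name is "scene" or "side" or "wrist"; returns (picture, depth): 480x640x3 uint8, blue, green, red; 480x640 float32, m along the optical axis (not along the pixel's ray), 0 where there is no reading.
- arm.calibration(name): a dict with "K" (3x3 intrinsics, pixels), "world_to_cam" (4x4, takes a point from world to camera coordinates); the wrist camera has in their place "tool_from_camera" (4x4, takes a point from camera to tool coordinates, whose origin is the TCP and whose axes are the flange's). Camera axes: x right, y down, z forward; pixel columns grow to the right and rows downward; lengths in m; the calibration is good to about 2 mm. The wrist camera is an equidistant fisheye: a pixel r from the principal point sees the ray r / f radians off the axis. A picture is of the moment at which its call begins: read the wrist's pose just before it. calibration takes no time and is no camera call.
- arm.finish_job(): hands the job in, once; it reports no verdict.
The state is a dict: "t": time; "joints": joint angles; "joint_vel": joint speeds; "effort": joint torques, N m; "tool_pos": TCP position; "eef_rot": TCP orientation; "contact_force": force on the tool from outside, world axes, zero at the start; "wrist_torque": the same for the moment, N m; "grip_width": finger opening in m.
Only numpy, scipy, OpenCV 4.12 (cv2) and the standard library are available. Lean on these libraries where they do the work, as an engineer would, in place of code of your own. Each camera call takes 0.05 s, during which the arm holds its last target. There are 200 camera calls.

### The job

Load the sticker dispenser: put the full roll of gold stickers onto the dispenser's spindle so that it lies flat on the platter, and let go of it. Then set the brake: turn the red wing screw clockwise until it seats and goes no further, back it off a quarter turn, and keep hold of it there so that it cannot shift while I tighten its lock nut; finish with the wing still in the grip. Leave everything else on the counter where it stands.

Things in the scene. Friction and masses are not known exactly. Their poses are not given: they have to be found in the camera images.
- label_roll_center (a point): Centre, half-way up, of the full sticker roll: a white paper roll with round gold stickers, outer diameter 58 mm, 50 mm tall, standing on one flat end on the dark slab left of the dispenser, axis (its z) upright; a cardboard-lined bore of 25.4 mm runs right through it. About 0.12 kg, loose; both ends are alike.
- dispenser: Grey bench dispenser, fixed; origin on the spindle's axis at counter height. Aluminium platter 182 mm across, top 26 mm up, turns about an upright black spindle. A grey C-bracket (44 mm wide, top 70 mm up) reaches over the rim from this frame's +y side and holds the red wing screw at (0, 82) mm. White guide roller with black cap, 20 mm across, top 73 mm up, at (-88, -62) mm.
- spindle_foot (a point): Point on the spindle's axis at the platter's top face, 26 mm above the counter. A roll that is home has its centre 25 mm above this point. The spindle is 21 mm thick.
- spindle_tip (a point): Tip of the spindle, 90 mm above the counter (64 mm above the platter); its last 12 mm narrow to a blunt point.
- wing_grip (a point): Middle of the screw's red wing, on the screw's upright axis, about 102 mm above the counter: pinch it here. The wing is a flat upright bar 48 mm long (this point's x), 10 mm thick (y), 24 mm high (12 mm above and below this point), with a white dot at its +x end. Below it: 20 mm round hub from 84 mm up, brass lock nut 72 to 80 mm, then the bracket. The point turns with the wing.
- brake_wing (a joint): Angle of the wing screw, rad: 0 = seated (rubber pad hard on the platter, a firm stop), growing as it is backed off, counter-clockwise from above; clockwise tightens. A quarter turn off the seat is 1.57. Starts anywhere from 0.9 to 2.1, can go to 3.0. Pitch 4 mm a turn: the wing sinks 0.64 mm per rad when tightened. Friction 0.06 N m; it stays where it is left.
- brake_screw: The brake screw with pad, thread, lock nut and wing; origin at counter height on the screw's axis, it moves up and down a little with the thread. It is this body, wing included, that must be in the grip at the end.
- timer: Bystander: red kitchen timer, 62 x 70 x 70 mm, at the foot of the display behind the dispenser; origin under its middle.
- sweet_knot: Bystander: golden dough knot, 132 x 130 x 57 mm, at the foot of the display to the right; origin under its middle.
- honey_jar: Bystander: honey jar with a grey lid, 71 mm across, 110 mm tall, right of the till at the back; origin under its middle.
- jam_jar: Bystander: jam jar with a white lid, 72 mm across, 102 mm tall, right of the till at the back; origin under its middle.
- empty_core: Bystander: empty cardboard core of the last roll, a bare tube 29 mm across, 50 mm tall, standing at the front right; origin under its middle.
Things that resemble listed ones, but are neither listed nor needed, are in the scene too. What is shaped like the part that bears label_roll_center but turquoise is not meant.

How it is judged:
By the outcome, as a careful person would: the job done as asked, in the order asked, and still so for the second after the job is handed in, while the arm keeps its last pose, push and grip.
It also fails if it takes over 64 s, if anything falls off the work surface, if the arm or the gripper's body presses on something with over 40 N, if the wrist force passes 120 N, or if a joint passes its speed limit or range.

## Working session

There is one attempt and no reset: what is moved stays moved. The work goes in short steps, Python scripts to look and compute and a tool call to move; the robot and the scene stay as the last step left them, time stands still between calls to the robot, and variables do not carry over. Pictures are saved under pics/ and viewed, on a budget of 10 in all, crops included, one or two more only if the job needs it, and the job is handed in when it is done.

Besides the shell and the picture viewer there is one more tool, called after "Request:" as name(argument=value, ...), one argument or row to a line, values as JSON. drive_tool: Moves the arm, as the interface text tells. Its arguments: {"type":"object","properties":{"series":{"type":"array","items":{"type":"array"}},"gripper":{"type":"number"}},"required":["series"]}

```bash
mkdir -p pics; cat > h.py <<'E'
import numpy as np,cv2
from station import arm
from scipy.spatial.transform import Rotation as R
def snap(n):
    o=arm.get_obs(); p,d=arm.snapshot(n); np.savez(f'/tmp/{n}.npz',p=p,d=d,pos=o['tool_pos'],rot=o['eef_rot']); return p,d,o
def load(n): return np.load(f'/tmp/{n}.npz')
def ray(n,u,v):
    c=arm.calibration(n);K=np.array(c['K'])
    if n=='wrist':
        x,y=(u-K[0,2])/K[0,0],(v-K[1,2])/K[1,1];r=np.hypot(x,y)
        dc=np.array([np.sin(r)*x/max(r,1e-9),np.sin(r)*y/max(r,1e-9),np.cos(r)])
        z=load(n);T=np.array(c['tool_from_camera']);Rt=R.from_quat(z['rot']).as_matrix()
        return z['pos']+Rt@T[:3,3],Rt@T[:3,:3]@dc
    W=np.array(c['world_to_cam']);dc=np.array([(u-K[0,2])/K[0,0],(v-K[1,2])/K[1,1],1])
    return -W[:3,:3].T@W[:3,3],W[:3,:3].T@dc
def onz(n,u,v,z):
    o,d=ray(n,u,v);return o+d*(z-o[2])/d[2]
def cloud(n):
    d=load(n)['d'];c=arm.calibration(n);K=np.array(c['K']);W=np.array(c['world_to_cam'])
    v,u=np.mgrid[:480,:640];P=np.stack([(u-K[0,2])/K[0,0]*d,(v-K[1,2])/K[1,1]*d,d],-1)
    return (P-W[:3,3])@W[:3,:3]
E
python3 - <<'E'
from h import *
for n in('scene','side','wrist'):
    p,d,o=snap(n);cv2.imwrite(f'pics/{n}0.png',p)
    c=arm.calibration(n);print(n,np.array(c['K']).round(1).tolist())
    if n!='wrist':print(ray(n,320,240))
    else: print(np.array(c['tool_from_camera']).round(3).tolist())
print(arm.get_obs(),arm.tips_ahead)
E
```

```text
scene [[599.3, 0.0, 321.4], [0.0, 599.3, 247.6], [0.0, 0.0, 1.0]]
(array([-0.28026376, -1.19774549,  0.76402928]), array([ 0.56473897,  0.6997834 , -0.43765316]))
side [[452.3, 0.0, 317.0], [0.0, 452.3, 238.6], [0.0, 0.0, 1.0]]
(array([0.50012592, 0.63292507, 0.72669057]), array([ 0.03881404, -0.77603533, -0.62953759]))
wrist [[371.6, 0.0, 324.8], [0.0, 371.6, 239.7], [0.0, 0.0, 1.0]]
[[0.0, -0.962, -0.271, 0.069], [1.0, -0.0, 0.001, -0.0], [-0.001, -0.271, 0.962, -0.151], [0.0, 0.0, 0.0, 1.0]]
{'t': 0.15, 'joints': array([ 1.2477873 ,  0.68978158, -0.19452477,  1.56610503,  0.15733946,
        0.9024807 , -0.21508468]), 'joint_vel': array([ 0.00043352, -0.00259783,  0.00020739, -0.00328161, -0.00205166,
        0.00084246,  0.00011026]), 'effort': array([-1.47422692e-03, -5.39932036e+01, -1.26824152e+00, -1.58717233e+01,
        9.26075096e-03,  6.47470108e-03,  2.14892202e-05]), 'tool_pos': array([ 0.21808453, -0.58518537,  0.22207433]), 'eef_rot': array([ 9.84118695e-01,  1.77510331e-01, -1.87275575e-04, -6.64891951e-04]), 'contact_force': array([0.4194919 , 0.51536775, 0.18573749]), 'wrist_torque': array([-0.00795006,  0.00940902,  0.00086471]), 'grip_width': 0.08527156065867823} 0.025
```

View pics/scene0.png

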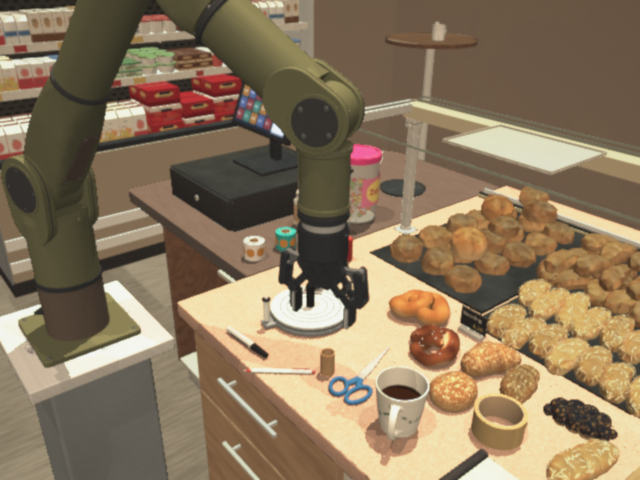

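View pics/side0.png

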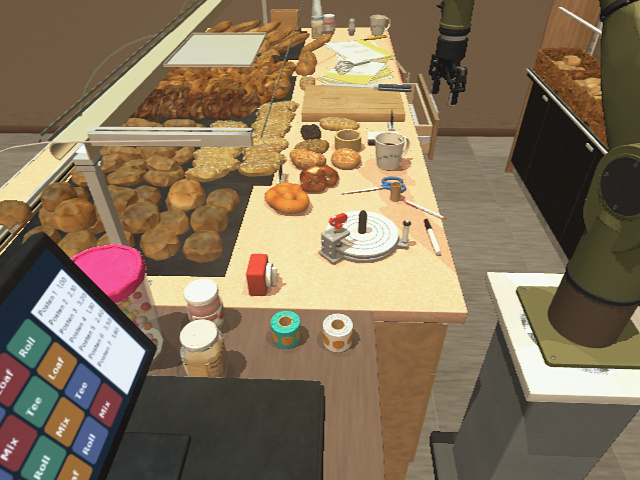

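The side view shows the white roll with gold stickers at (338,330), a turquoise lookalike at (286,328), the spindle at (362,222) and the red wing at (338,220). The white/gold one fits the description. I'll measure it and confirm it in a crop.

```bash
python3 - <<'E'
from h import *
z=load('side');p=z['p'];P=cloud('side');hsv=cv2.cvtColor(p,cv2.COLOR_BGR2HSV)
def reg(u0,u1,v0,v1):
    m=np.zeros(p.shape[:2],bool);m[v0:v1,u0:u1]=1;return m&(z['d']>0)
# roll top
def circ(m,zlo,zhi):
    q=P[m&(P[...,2]>zlo)&(P[...,2]<zhi)];
    (c,r)=cv2.minEnclosingCircle(q[:,:2].astype(np.float32));print(len(q),np.median(q[:,2]).round(4),np.array(c).round(4),round(r,4),q[:,:2].mean(0).round(4))
for n,m in(('roll',reg(318,360,308,358)),('turq',reg(268,304,305,352))):
    print(n,np.percentile(P[m][:,2],[1,50,99]).round(3));t=np.percentile(P[m][:,2],97);circ(m,t-.008,t+.01)
red=((hsv[...,0]<8)|(hsv[...,0]>172))&(hsv[...,1]>150)&(hsv[...,2]>80)
m=red&reg(320,352,205,240);q=P[m];v,u=np.nonzero(m);print('wing',len(q),q.mean(0).round(4),q.min(0).round(3),q.max(0).round(3),u.min(),u.max(),v.min(),v.max())
m=(p.max(2)<70)&reg(350,375,205,240);q=P[m];print('spindle',len(q),np.median(q,0).round(4),q[:,2].max());q=q[q[:,2]>.06];print(q.mean(0) if len(q) else 0)
m=reg(318,402,208,260);q=P[m];q=q[abs(q[:,2]-.026)<.006];c,r=cv2.minEnclosingCircle(q[:,:2].astype(np.float32));print('platter',c,r,np.median(q[:,2]))
for zt in(.05,.09):print(onz('side',362,212,zt))
m=reg(322,345,236,262);q=P[m];print('bracket',q[q[:,2]>.05].mean(0) if (q[:,2]>.05).any() else 0)
a=cv2.resize(p[295:365,255:370],None,fx=5,fy=5,interpolation=2);b=cv2.resize(p[200:270,310:425],None,fx=5,fy=5,interpolation=2)
cv2.imwrite('pics/crop1.png',cv2.resize(np.vstack([a,b]),None,fx=.85,fy=.85))
E
```

```text
roll [-0.005  0.     0.05 ]
518 0.0482 [0.4986 0.0552] 0.0298 [0.4985 0.0574]
turq [-0.005  0.014  0.051]
506 0.0481 [0.6009 0.0511] 0.0294 [0.6005 0.053 ]
wing 159 [ 0.4993 -0.2116  0.1024] [ 0.481 -0.226  0.083] [ 0.521 -0.198  0.115] 329 346 213 227
spindle 50 [ 0.437  -0.2645  0.0547] 0.0851264449133601
[ 0.44115342 -0.26488169  0.07468703]
platter (0.4487910866737366, -0.2581120729446411) 0.10815072804689407 0.024660022110570258
[ 0.43882254 -0.31854029  0.05      ]
[ 0.44244626 -0.26229802  0.09      ]
bracket [ 0.51425244 -0.18802383  0.06246235]
```

View pics/crop1.png

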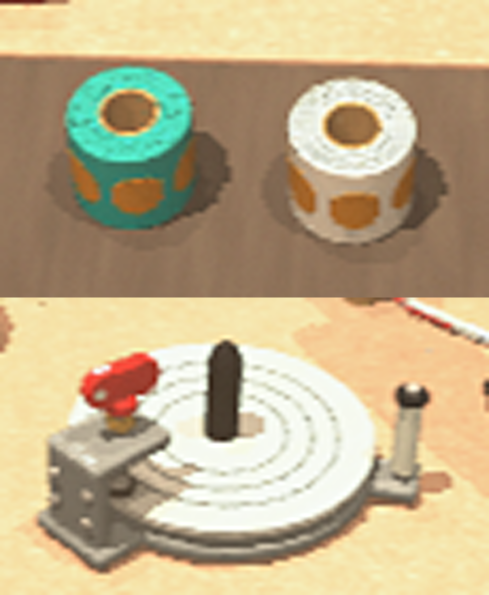

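The crop confirms it: white/gold roll at side pixel (338,330), about (0.498, 0.055). The spindle is at about (0.441,-0.267) and the wing at (0.500,-0.212). That is 81 mm apart against 82 expected, so the dispenser's yaw is about -45°. Next I check clearance near the roll and move over the dispenser for a close look.

```bash
python3 - <<'E'
from h import *
P=cloud('side').reshape(-1,3);d=load('side')['d'].ravel()
q=P[(d>0)&(P[:,2]>.06)&(P[:,2]<.6)&(np.hypot(P[:,0]-.498,P[:,1]-.055)<.22)]
a=np.hypot(q[:,0]-.498,q[:,1]-.055);i=np.argsort(a)
print(len(q),q[i[::max(1,len(i)//12)]].round(3).tolist())
E
```

```text
2195 [[0.524, 0.22, 0.106], [0.54, 0.23, 0.107], [0.543, 0.237, 0.107], [0.578, 0.231, 0.107], [0.577, 0.237, 0.108], [0.658, -0.068, 0.377], [0.658, -0.073, 0.393], [0.599, 0.237, 0.111], [0.584, 0.247, 0.11], [0.52, 0.267, 0.099], [0.591, 0.249, 0.107], [0.708, 0.113, 0.068], [0.605, 0.247, 0.108]]
```

Request:
drive_tool(
  series=[
    [[0,0,-1],-6.2],
    [[0,0,-1],-6.2],
    [[0,0,-1],-6.2],
    [[0,0,0],-6],
  ],
  gripper=-1,
)

```text
t: 0.48
tool_pos: [0.2188, -0.5866, 0.2545]
eef_rot: [0.923, 0.385, 0.0, 0.002]
contact_force: [0.4, -0.8, -0.6]
grip_width: 0.0854
```

Request:
drive_tool(
  series=[
    [[3.3,-0.7,0],0],
    [[3.3,-0.7,0],0],
    [[3.3,-0.7,0],0],
    [[3.3,-0.7,0],0],
    [[3.3,-0.7,0],0],
  ],
)

```text
t: 0.9
tool_pos: [0.3105, -0.4426, 0.2525]
eef_rot: [0.924, 0.383, -0.0, -0.0]
contact_force: [0.3, 0.1, 1.2]
grip_width: 0.0855
```

Request:
drive_tool(
  series=[
    [[3.3,-0.7,0],0],
    [[3.3,-0.7,0],0],
    [[3.3,-0.7,0],0],
    [[3.3,-0.7,0],0],
    [[3.3,-0.7,0],0],
  ],
)

```text
t: 1.32
tool_pos: [0.4024, -0.3012, 0.2526]
eef_rot: [0.924, 0.383, -0.0, -0.0]
contact_force: [0.1, -0.4, -0.1]
grip_width: 0.0855
```

Request:
drive_tool(
  series=[
    [[3.3,-0.7,0],0],
    [[3.3,-0.7,0],0],
    [[0,0,0],0],
    [[0,0,0],0],
  ],
)

```text
t: 1.65
tool_pos: [0.44, -0.2437, 0.2527]
eef_rot: [0.923, 0.386, 0.0, -0.0]
contact_force: [-1.0, -0.8, -0.2]
grip_width: 0.0858
```

```bash
python3 - <<'E'
from h import *
p,d,o=snap('wrist');print(o['t'],o['tool_pos'].round(4),R.from_quat(o['eef_rot']).as_matrix().round(3).tolist(),o['joints'].round(2));cv2.imwrite('pics/w1.png',p)
E
```

```text
1.65 [ 0.44   -0.2437  0.2527] [[0.703, 0.711, 0.0], [0.711, -0.703, 0.001], [0.001, -0.0, -1.0]] [ 0.63  0.5  -0.32  1.89  0.22  0.79 -0.59]
```

View pics/w1.png

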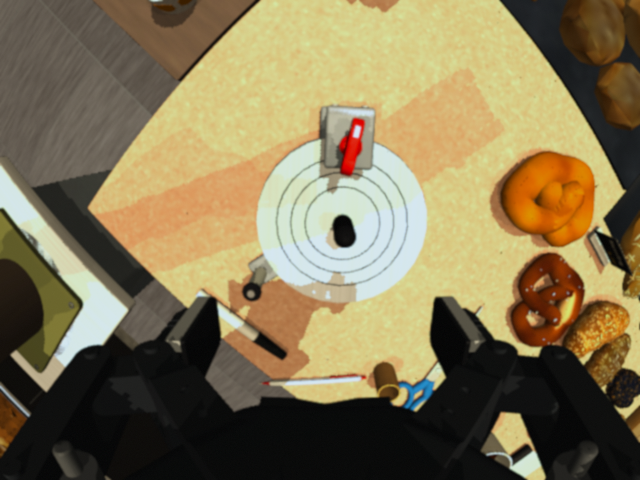

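The wrist view shows the spindle blob at (343,231), the wing running from (347,172) to its white dot at (358,128), the bracket above it and the platter ring. I'll cast rays to get positions.

```bash
python3 - <<'E'
from h import *
z=load('wrist');p=z['p'];hsv=cv2.cvtColor(p,cv2.COLOR_BGR2HSV)
# platter edge: pale low-saturation
m=((hsv[...,1]<60)&(hsv[...,2]>170)).astype(np.uint8);m[:120]=0;m[310:]=0;m[:,:245]=0;m[:,440:]=0
m=cv2.morphologyEx(m,cv2.MORPH_OPEN,np.ones((3,3)))
cs=max(cv2.findContours(m,cv2.RETR_EXTERNAL,cv2.CHAIN_APPROX_NONE)[0],key=cv2.contourArea)[:,0]
Q=np.array([onz('wrist',u,v,.026)[:2] for u,v in cs])
from scipy.optimize import least_squares
f=least_squares(lambda x:np.hypot(*(Q-x[:2]).T)-.091,[.44,-.267],loss='soft_l1',f_scale=.001)
print('platter c',f.x,np.median(abs(f.fun)))
b=(p.max(2)<60).astype(np.uint8);b[:205]=0;b[256:]=0;b[:,:325]=0;b[:,365:]=0
v,u=np.nonzero(b);print('spindle px',u.min(),u.max(),v.min(),v.max())
# top-end: lower cap circle of blob
for zz,vv in((.09,v.max()-5),(.078,v.max()-7),(.026,v.min()+6)):
    uu=u[v==vv];print(zz,uu.min(),uu.max(),onz('wrist',uu.mean(),vv,zz).round(4))
d=z['d'];print('depth spindle',[(vv,float(d[vv,344])) for vv in (216,225,235,242,245)])
r=((hsv[...,0]<8)|(hsv[...,0]>172))&(hsv[...,1]>150)&(hsv[...,2]>70);r[:100]=0;r[190:]=0;r[:,:320]=0;r[:,380:]=0
r=r.astype(np.uint8)
w=((hsv[...,1]<50)&(hsv[...,2]>190));w[:118]=0;w[142:]=0;w[:,:348]=0;w[:,:348]=0;w[:,368:]=0
vw,uw=np.nonzero(w);print('dot',uw.mean(),vw.mean(),len(uw),onz('wrist',uw.mean(),vw.mean(),.114).round(4))
full=cv2.morphologyEx(r|w.astype(np.uint8),cv2.MORPH_CLOSE,np.ones((3,3)))
rc=cv2.minAreaRect(np.argwhere(full)[:,::-1].astype(np.float32));print(rc)
B=cv2.boxPoints(rc);print([onz('wrist',*x,.108).round(4)[:2].tolist() for x in B],onz('wrist',*rc[0],.11).round(4))
cv2.imwrite('pics/w1c.png',cv2.resize(p[95:265,250:440],None,fx=3.5,fy=3.5,interpolation=2))
E
```

```text
platter c [ 0.43822583 -0.2711739 ] 0.0015539015107988857
spindle px 333 354 216 246
0.09 336 353 [ 0.438  -0.2703  0.09  ]
0.078 335 354 [ 0.4374 -0.2718  0.078 ]
0.026 334 350 [ 0.4401 -0.269   0.026 ]
depth spindle [(216, 0.37574678659439087), (225, 0.338399201631546), (235, 0.32754501700401306), (242, 0.32653307914733887), (245, 0.3274553120136261)]
dot 356.54716981132077 131.11320754716982 53 [ 0.5097 -0.2078  0.114 ]
((350.0832214355469, 146.27882385253906), (22.542741775512695, 57.77055358886719), 6.581944942474365)
[[0.4745, -0.2209], [0.5103, -0.1919], [0.5216, -0.2055], [0.4858, -0.2349]] [ 0.4979 -0.2131  0.11  ]
```

View pics/w1c.png

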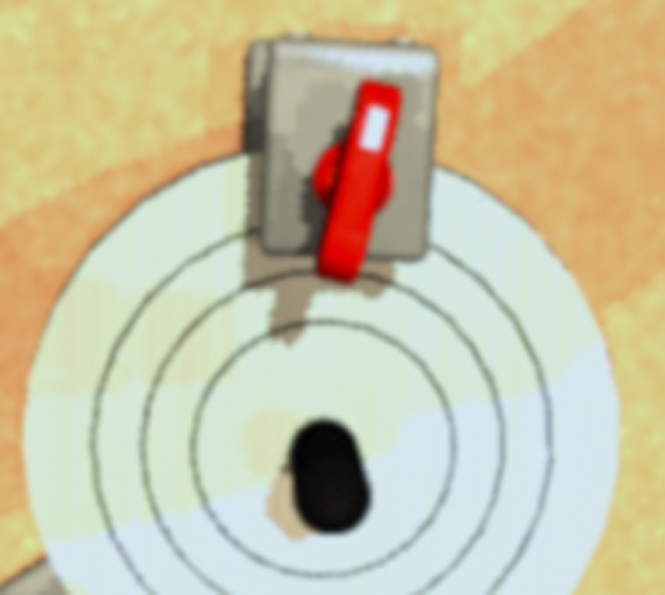

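Spindle at (0.4385,-0.2705), wing axis at (0.498,-0.213), 82.4 mm apart, which fits. The wing's dot points about 32° in world. Now over to the roll.

Request:
drive_tool(
  series=[
    [[3.2,-2.1,0],0],
    [[3.2,-2.1,0],0],
    [[3.2,-2.1,0],0],
    [[3.2,-2.1,0],0],
    [[3.2,-2.1,0],0],
  ],
)

```text
t: 2.12
tool_pos: [0.4771, -0.0592, 0.2526]
eef_rot: [0.925, 0.381, -0.0, 0.0]
contact_force: [1.0, -0.8, -0.5]
grip_width: 0.0857
```

Request:
drive_tool(
  series=[
    [[3.2,-2.1,0],0],
    [[3.2,-2.1,1],0],
    [[3,-2.1,2],0],
    [[0,0,2],0],
    [[0,0,0],0],
  ],
)

```text
t: 2.53
tool_pos: [0.4973, 0.0529, 0.1998]
eef_rot: [0.923, 0.384, -0.003, -0.001]
contact_force: [-0.6, -0.7, 0.5]
grip_width: 0.0857
```

Request:
drive_tool(
  series=[
    [[0,0,0],0],
    [[0,0,0],0],
  ],
)

```text
t: 2.7
tool_pos: [0.4995, 0.0499, 0.2032]
eef_rot: [0.924, 0.381, -0.0, 0.001]
contact_force: [0.2, 0.2, 0.8]
grip_width: 0.0851
```

```bash
python3 - <<'E'
from h import *
p,d,o=snap('wrist');print(o['t'],o['tool_pos'].round(4),o['eef_rot'].round(3),o['joints'].round(2))
hsv=cv2.cvtColor(p,cv2.COLOR_BGR2HSV)
m=((hsv[...,1]<45)&(hsv[...,2]>150)).astype(np.uint8);m[:80]=0;m[400:]=0;m[:,:180]=0;m[:,470:]=0
m=cv2.morphologyEx(m,cv2.MORPH_CLOSE,np.ones((5,5)))
for c in sorted(cv2.findContours(m,cv2.RETR_EXTERNAL,cv2.CHAIN_APPROX_NONE)[0],key=cv2.contourArea)[-3:]:
    Q=np.array([onz('wrist',u,v,.05)[:2] for u,v in c[:,0]],np.float32)
    print(cv2.contourArea(c),cv2.boundingRect(c),cv2.minEnclosingCircle(Q),np.median(d[c[:,0,1],c[:,0,0]]))
cv2.imwrite('pics/w2.png',p)
E
```

```text
2.7 [0.4995 0.0499 0.2032] [ 0.924  0.381 -0.     0.001] [-0.01  0.57 -0.28  1.95  0.25  0.66 -1.24]
83.5 (180, 213, 10, 26) ((0.40929657220840454, 0.13476338982582092), 0.01225348748266697) 1.2462015
230.5 (411, 374, 33, 26) ((0.44949400424957275, -0.1513788402080536), 0.02214157022535801) 0.40155384
3539.0 (284, 184, 69, 68) ((0.497291624546051, 0.055277418345212936), 0.029263274744153023) 0.31732315
```

View pics/w2.png

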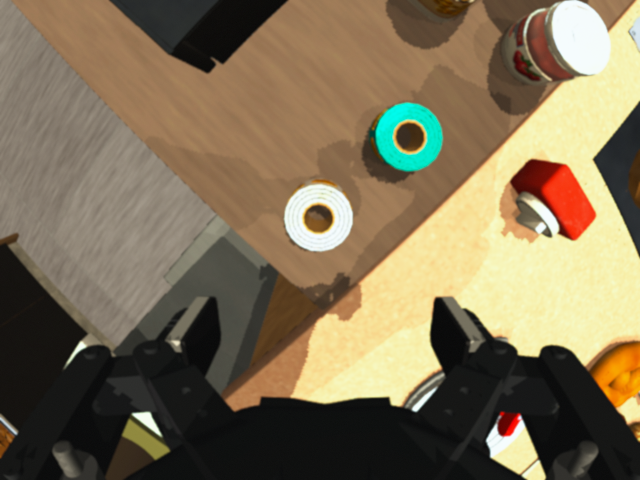

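The white roll is at (319,216) → (0.4973,0.0553), radius 29.3 mm against 29, and the turquoise one is at (406,137). Going down to grip.

Request:
drive_tool(
  series=[
    [[0.2,-0.5,3.2],0],
    [[0,0,3.2],0],
    [[0,0,3.2],0],
    [[0,0,2],0],
    [[0,0,2],0],
  ],
)

```text
t: 3.17
tool_pos: [0.4979, 0.0555, 0.0664]
eef_rot: [0.924, 0.382, 0.001, 0.001]
contact_force: [0.4, -0.5, 0.1]
grip_width: 0.0851
```

Request:
drive_tool(
  series=[
    [[0,0,1],0],
    [[0,0,0.9],0],
    [[0,0,0],0],
    [[0,0,0],0],
  ],
)

```text
t: 3.5
tool_pos: [0.4978, 0.0569, 0.0484]
eef_rot: [0.924, 0.383, 0.001, 0.0]
contact_force: [-0.3, 0.0, 0.3]
grip_width: 0.0854
```

Request:
drive_tool(
  series=[
    [[-0.1,0,0],0],
    [[0,0,0],0],
    [[0,0,0],0],
    [[0,0,0],0],
    [[0,0,0],0],
  ],
  gripper=0.7,
)

```text
t: 3.92
tool_pos: [0.4967, 0.0566, 0.0481]
eef_rot: [0.924, 0.383, 0.0, 0.0]
contact_force: [0.5, 0.4, -0.8]
grip_width: 0.026
```

Request:
drive_tool(
  series=[
    [[0,0,0],0],
    [[0,0,0],0],
    [[0,0,0],0],
    [[0,0,0],0],
    [[0,0,0],0],
  ],
)

```text
t: 4.33
tool_pos: [0.4964, 0.0566, 0.0477]
eef_rot: [0.924, 0.383, -0.0, 0.0]
contact_force: [0.2, 0.1, 0.3]
grip_width: 0.0131
```

Request:
drive_tool(
  series=[
    [[0,0,-1],0],
    [[0,0,-1],0],
    [[0,0,-1],0],
    [[0,0,-1],0],
    [[0,0,0],0],
  ],
)

```text
t: 4.75
tool_pos: [0.4978, 0.0567, 0.0901]
eef_rot: [0.924, 0.383, 0.002, 0.0]
contact_force: [0.9, -0.1, 0.2]
grip_width: 0.0131
```

The gripper closed to 13 mm with nothing in it, so I look.

```bash
python3 - <<'E'
from h import *
p,d,o=snap('wrist');q,_,_=snap('side');print(o['tool_pos'],o['grip_width'])
cv2.imwrite('pics/w3.png',np.hstack([cv2.resize(p,(480,360)),cv2.resize(q[270:390,230:330+90],(320,202)).repeat(1,0)[:202] if 0 else cv2.resize(q[200:380,240:400],(320,360))]))
E
```

```text
[0.49783568 0.05674432 0.09014649] 0.01312295752534807
```

View pics/w3.png

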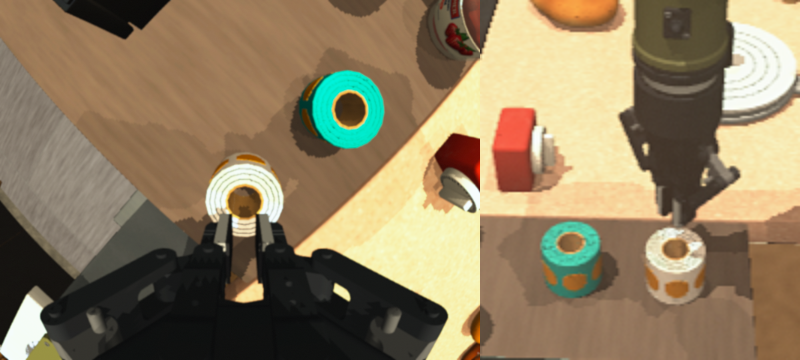

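The roll still stands. The fingers closed on its near side (tool -x) and squeezed past it. I'll check where the pads really are relative to the reported TCP, and whether the roll moved.

```bash
python3 - <<'E'
from h import *
def roll():
    z=load('wrist');p=z['p'];hsv=cv2.cvtColor(p,cv2.COLOR_BGR2HSV)
    m=((hsv[...,1]<45)&(hsv[...,2]>150)).astype(np.uint8);m[:150]=0;m[330:]=0;m[:,:230]=0;m[:,420:]=0
    m=cv2.morphologyEx(m,cv2.MORPH_CLOSE,np.ones((5,5)))
    c=max(cv2.findContours(m,cv2.RETR_EXTERNAL,cv2.CHAIN_APPROX_NONE)[0],key=cv2.contourArea)[:,0]
    c=c[c[:,1]<285]
    Q=np.array([onz('wrist',u,v,.05)[:2] for u,v in c])
    from scipy.optimize import least_squares
    f=least_squares(lambda x:np.hypot(*(Q-x[:2]).T)-x[2],[.5,.06,.029],loss='soft_l1',f_scale=.001);return f.x.round(4),np.median(abs(f.fun)).round(4)
print('roll wrist',roll())
P=cloud('side');s=load('side');p=s['p'];
m=np.zeros((480,640),bool);m[300:370,310:365]=1
q=P[m&(s['d']>0)&(P[...,2]>.043)&(P[...,2]<.054)];q=q[q[:,1]>.03];print('roll side',cv2.minEnclosingCircle(q[:,:2].astype(np.float32)))
m=np.zeros((480,640),bool);m[265:316,310:365]=1;m&=(s['d']>0)
for a,b in((.06,.075),(.075,.09),(.09,.11),(.11,.13),(.13,.16)):
    q=P[m&(P[...,2]>a)&(P[...,2]<b)&(P[...,1]<.12)&(P[...,1]>-.02)];print(a,len(q),q.mean(0).round(4) if len(q) else '',q.min(0).round(3) if len(q) else '',q.max(0).round(3) if len(q) else '')
z=load('wrist');d=z['d'];Rt=R.from_quat(z['rot']).as_matrix()
for u,v in((307,292),(349,292),(307,310),(349,310),(300,330),(356,330)):
    o,r=ray('wrist',u,v);T=np.array(arm.calibration('wrist')['tool_from_camera'])
    zc=(Rt@T[:3,:3])[:,2];X=o+r*d[v,u]/(r@zc);print((u,v),d[v,u].round(4),'tool',(Rt.T@(X-z['pos'])).round(4))
E
```

```text
roll wrist (array([0.5022, 0.0595, 0.0224]), np.float64(0.0045))
roll side ((0.49810466170310974, 0.05559984967112541), 0.02932635135948658)
0.06 0   
0.075 0   
0.09 73 [0.5014 0.0615 0.1048] [0.482 0.046 0.096] [0.518 0.074 0.11 ]
0.11 139 [0.5006 0.0631 0.1199] [0.481 0.046 0.11 ] [0.518 0.075 0.13 ]
0.13 322 [0.5023 0.063  0.1473] [0.475 0.032 0.13 ] [0.54  0.096 0.16 ]
(307, 292) 0.1423 tool [ 0.0112 -0.007  -0.0194]
(349, 292) 0.1413 tool [ 0.0115  0.0092 -0.0202]
(307, 310) 0.1293 tool [ 0.0102 -0.0064 -0.033 ]
(349, 310) 0.1267 tool [ 0.0114  0.0083 -0.0355]
(300, 330) 0.1171 tool [ 0.0094 -0.0081 -0.046 ]
(356, 330) 0.1103 tool [ 0.0129  0.0093 -0.0521]
```

The fingers are centred sideways, but their lowest points appear near tool z ≈ 0, not +25 mm as stated. They closed just above the roll, which has not moved. I'll measure the tip height properly before acting on it.

```bash
python3 - <<'E'
from h import *
z=load('wrist');d=z['d'];Rt=R.from_quat(z['rot']).as_matrix();T=np.array(arm.calibration('wrist')['tool_from_camera']);zc=(Rt@T[:3,:3])[:,2]
for u in(303,307,311,345,349):
    out=[]
    for v in range(268,300,3):
        o,r=ray('wrist',u,v);X=o+r*d[v,u]/(r@zc);t=(Rt.T@(X-z['pos']))*1000;out.append((v,t.round(0).astype(int).tolist(),z['p'][v,u].max().item()))
    print(u,out)
P=cloud('side');s=load('side')
for v in range(296,322,2):print(v,[(P[v,u]*1000).round(0).astype(int).tolist()+[int(s['p'][v,u].max())] for u in(335,338,341)])
E
```

```text
303 [(268, [-1, -12, 41], 213), (271, [-2, -12, 40], 235), (274, [-4, -12, 40], 243), (277, [-6, -12, 40], 239), (280, [-8, -12, 40], 246), (283, [-10, -12, 41], 248), (286, [11, -9, -14], 120), (289, [11, -9, -16], 114), (292, [11, -8, -20], 108), (295, [11, -8, -23], 102), (298, [11, -8, -25], 84)]
307 [(268, [-8, -11, 59], 117), (271, [-8, -11, 54], 114), (274, [-7, -10, 47], 117), (277, [-8, -10, 45], 122), (280, [-8, -10, 41], 194), (283, [-9, -10, 40], 244), (286, [12, -7, -16], 44), (289, [11, -7, -17], 22), (292, [11, -7, -19], 23), (295, [11, -7, -23], 19), (298, [11, -7, -24], 21)]
311 [(268, [-10, -9, 66], 127), (271, [-10, -8, 61], 131), (274, [-11, -8, 57], 134), (277, [-11, -8, 54], 137), (280, [-11, -8, 48], 135), (283, [-11, -8, 45], 133), (286, [-11, -8, 40], 235), (289, [-14, -8, 41], 245), (292, [-15, -8, 41], 253), (295, [-17, -8, 41], 236), (298, [-19, -8, 41], 251)]
345 [(268, [-6, 12, 54], 81), (271, [-7, 12, 51], 83), (274, [-7, 12, 48], 87), (277, [-7, 11, 43], 106), (280, [-8, 11, 41], 221), (283, [-10, 11, 40], 246), (286, [11, 8, -14], 90), (289, [11, 8, -
[... 531 characters left out ...]
, [497, 74, 137, 83], [492, 77, 140, 76]]
302 [[503, 49, 105, 58], [497, 73, 130, 143], [492, 75, 132, 62]]
304 [[503, 48, 99, 55], [497, 73, 125, 140], [492, 71, 123, 60]]
306 [[503, -38, -1, 160], [497, 73, 120, 141], [492, 73, 121, 61]]
308 [[503, -34, -2, 232], [497, 72, 114, 139], [492, 72, 114, 68]]
310 [[503, -28, -2, 141], [497, 72, 109, 136], [492, 73, 109, 64]]
312 [[503, -24, -4, 128], [497, 71, 102, 143], [491, 73, 104, 80]]
314 [[503, 29, 49, 252], [497, 28, 48, 163], [491, 29, 49, 176]]
316 [[502, 32, 47, 242], [497, 33, 48, 230], [491, 33, 48, 155]]
318 [[502, 38, 48, 255], [496, 39, 49, 212], [491, 38, 48, 179]]
320 [[502, 41, 45, 141], [496, 43, 47, 152], [491, 44, 49, 168]]
```

Both cameras agree that the tips are about 11 mm behind the TCP, so 36 mm shorter than stated. The grasp point is therefore about 30 mm behind the TCP, and I'll use that. I reopen and go down to TCP z ≈ 0.011, which puts the tips at about 22 mm, watching the force.

Request:
drive_tool(
  series=[
    [[-0.1,0,0],0],
    [[0,0,0],0],
    [[0,0,0],0],
    [[0,0,0],0],
    [[0,0,0],0],
  ],
  gripper=-1,
)

```text
t: 5.27
tool_pos: [0.4955, 0.0559, 0.0874]
eef_rot: [0.924, 0.383, -0.0, -0.0]
contact_force: [0.3, -0.5, 0.7]
grip_width: 0.0725
```

Request:
drive_tool(
  series=[
    [[0,0,0],0],
    [[0,0,0],0],
    [[0,0,0],0],
    [[0,0,1.2],0],
    [[0,0,1.2],0],
  ],
)

```text
t: 5.68
tool_pos: [0.4964, 0.056, 0.0639]
eef_rot: [0.924, 0.383, 0.001, 0.0]
contact_force: [-0.1, -0.0, -0.4]
grip_width: 0.0855
```

Request:
drive_tool(
  series=[
    [[0,0,1.3],0],
    [[0,0,1.2],0],
    [[0,0,1.2],0],
    [[0,0,0],0],
  ],
)

```text
t: 6.02
tool_pos: [0.4946, 0.0558, 0.025]
eef_rot: [0.924, 0.383, -0.001, -0.0]
contact_force: [0.1, 0.3, 0.9]
grip_width: 0.0852
```

Request:
drive_tool(
  series=[
    [[0.1,0.1,0.5],0],
    [[0,0,0.5],0],
    [[0,0,0.5],0],
    [[0,0,0],0],
    [[0,0,0],0],
  ],
)

```text
t: 6.43
tool_pos: [0.4971, 0.0558, 0.0117]
eef_rot: [0.924, 0.383, -0.0, 0.0]
contact_force: [-1.1, 0.2, 0.5]
grip_width: 0.0855
```

Request:
drive_tool(
  series=[
    [[0,0,0],0],
    [[0,0,0],0],
    [[0,0,0],0],
    [[0,0,0],0],
    [[0,0,0],0],
  ],
  gripper=0.7,
)

```text
t: 6.85
tool_pos: [0.4973, 0.0558, 0.0126]
eef_rot: [0.924, 0.383, 0.0, 0.0]
contact_force: [-0.5, -0.0, 7.0]
grip_width: 0.0572
```

Request:
drive_tool(
  series=[
    [[0,0,0],0],
    [[0,0,0],0],
    [[0,0,0],0],
    [[0,0,0],0],
  ],
)

```text
t: 7.18
tool_pos: [0.4973, 0.0558, 0.0126]
eef_rot: [0.924, 0.383, 0.0, 0.0]
contact_force: [-1.2, 0.5, 7.7]
grip_width: 0.057
```

The roll is held at 57 mm opening. I lift it, carry it over the spindle and check it.

Request:
drive_tool(
  series=[
    [[0,0,-2],0],
    [[0,0,-3],0],
    [[0,0,-3],0],
    [[0,0,-3],0],
    [[0,0,-3],0],
  ],
)

```text
t: 7.6
tool_pos: [0.4966, 0.0556, 0.1532]
eef_rot: [0.924, 0.383, -0.0, 0.0]
contact_force: [0.5, 0.8, -1.3]
grip_width: 0.0571
```

Request:
drive_tool(
  series=[
    [[-1.7,1.2,0],0],
    [[-2.7,1.9,0],0],
    [[-2.7,1.9,0],0],
    [[-2.7,1.9,0],0],
    [[-2.7,1.9,0],0],
  ],
)

```text
t: 8.02
tool_pos: [0.4704, -0.0962, 0.152]
eef_rot: [0.924, 0.383, -0.0, 0.0]
contact_force: [0.2, -0.4, -1.2]
grip_width: 0.0572
```

Request:
drive_tool(
  series=[
    [[-2.7,1.9,0],0],
    [[-2.7,1.9,0],0],
    [[-2.7,1.9,0],0],
    [[-2.7,1.9,0],0],
    [[-2.0,1.4,0],0],
  ],
)

```text
t: 8.43
tool_pos: [0.4427, -0.2524, 0.1517]
eef_rot: [0.924, 0.382, -0.001, 0.001]
contact_force: [-0.4, -0.0, -1.0]
grip_width: 0.0572
```

Request:
drive_tool(
  series=[
    [[-1.9,1.1,0],0],
    [[0,0,0],0],
    [[0,0,0],0],
    [[0,0,0],0],
  ],
)

```text
t: 8.77
tool_pos: [0.4387, -0.2694, 0.1518]
eef_rot: [0.924, 0.383, 0.0, -0.0]
contact_force: [-0.1, 0.9, -1.5]
grip_width: 0.0571
```

```bash
python3 - <<'E'
from h import *
p,d,o=snap('wrist');q,_,_=snap('side');print(o['t'],o['tool_pos'].round(4),o['eef_rot'].round(4),o['grip_width'],o['contact_force'].round(1))
cv2.imwrite('pics/w4.png',np.hstack([cv2.resize(p,(480,360)),cv2.resize(q[150:270,300:406],(318,360))]))
E
```

```text
8.7667 [ 0.4387 -0.2694  0.1518] [ 9.236e-01  3.833e-01  2.000e-04 -3.000e-04] 0.05712790515230137 [-0.1  0.9 -1.5]
```

View pics/w4.png

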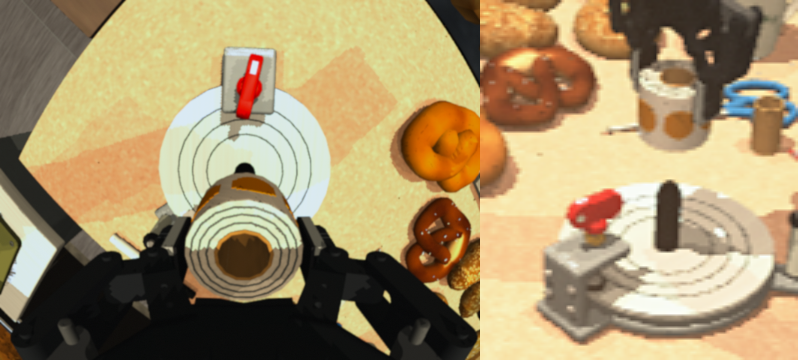

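```bash
cat > m.py <<'E'
from h import *
from scipy.optimize import least_squares
def circ(Q,r):
    f=least_squares(lambda x:np.hypot(*(Q-x[:2]).T)-r,Q.mean(0),loss='soft_l1',f_scale=.001);return f.x.round(4),np.median(abs(f.fun)).round(4)
z=load('wrist');p=z['p'];d=z['d'];hsv=cv2.cvtColor(p,cv2.COLOR_BGR2HSV);zt=z['pos'][2]+.0374
# outlined bore: brown inside
m=((hsv[...,1]>70)&(hsv[...,2]<190)).astype(np.uint8);k=np.zeros_like(m);k[305:378,285:372]=1;m&=k
m=cv2.morphologyEx(m,cv2.MORPH_OPEN,np.ones((5,5)))
c=max(cv2.findContours(m,cv2.RETR_EXTERNAL,cv2.CHAIN_APPROX_NONE)[0],key=cv2.contourArea)[:,0]
print('bore px',cv2.boundingRect(c))
for r in(.0127,.0145):print('bore',circ(np.array([onz('wrist',u,v,zt)[:2] for u,v in c]),r))
P=cloud('side');s=load('side');m=np.zeros((480,640),bool);m[165:205,345:385]=1;m&=(s['d']>0)
v=s['p'];hs=cv2.cvtColor(v,cv2.COLOR_BGR2HSV)
q=P[m&(hs[...,2]>110)];q=q[(abs(q[:,0]-.44)<.05)&(abs(q[:,1]+.27)<.05)]
print(np.percentile(q[:,2],[2,50,98]).round(3))
t=q[q[:,2]>zt-.006];print('side top',cv2.minEnclosingCircle(t[:,:2].astype(np.float32)),len(t))
# tilt: fit plane to top
b=q[q[:,2]<zt-.012]
f=least_squares(lambda x:np.hypot(b[:,0]-x[0]-x[2]*(b[:,2]-.165),b[:,1]-x[1]-x[3]*(b[:,2]-.165))-.029,[.439,-.27,0,0],loss='soft_l1',f_scale=.002);print('side cyl',f.x.round(4),len(b))
m=(v.max(2)<70);k=np.zeros_like(m);k[205:240,350:375]=1;q=P[m&k&(s['d']>0)];q=q[(q[:,2]>.035)&(q[:,2]<.08)]
f=least_squares(lambda x:np.hypot(q[:,0]-x[0],q[:,1]-x[1])-.0105,[.439,-.28],loss='soft_l1',f_scale=.002);print('spindle side',f.x,len(q))
E
python3 m.py
```

```text
bore px (285, 311, 87, 67)
bore (array([ 0.4367, -0.2723]), np.float64(0.0027))
bore (array([ 0.4367, -0.2719]), np.float64(0.001))
[0.14  0.177 0.207]
side top ((0.45037513971328735, -0.2632696032524109), 0.04015897214412689) 251
side cyl [ 0.4403 -0.2702 -0.0343  0.0579] 341
spindle side [ 0.43959949 -0.25458558] 58
```

The wrist and side estimates agree on the roll to within about 2-3 mm of the spindle axis, and the tapered tip gives capture range. I go down gently with force checks.

Request:
drive_tool(
  series=[
    [[-0.1,0,1.5],0],
    [[0,0,1.5],0],
    [[0,0,1],0],
    [[0,0,0],0],
  ],
)

```text
t: 9.2
tool_pos: [0.4372, -0.2693, 0.1101]
eef_rot: [0.923, 0.384, -0.001, -0.001]
contact_force: [-0.5, 0.2, -0.7]
grip_width: 0.0572
```

Request:
drive_tool(
  series=[
    [[0,0,0.5],0],
    [[0,0,0.5],0],
    [[0,0,0.5],0],
    [[0,0,0],0],
    [[0,0,0],0],
  ],
)

```text
t: 9.62
tool_pos: [0.438, -0.2708, 0.0967]
eef_rot: [0.924, 0.383, -0.0, -0.0]
contact_force: [1.1, 0.1, -1.3]
grip_width: 0.0572
```

Request:
drive_tool(
  series=[
    [[0,0,0.4],0],
    [[0,0,0.4],0],
    [[0,0,0],0],
    [[0,0,0],0],
  ],
)

```text
t: 9.95
tool_pos: [0.4378, -0.2708, 0.0885]
eef_rot: [0.924, 0.383, -0.0, -0.0]
contact_force: [0.5, -0.8, -1.1]
grip_width: 0.057
```

The bottom is now 14 mm below the spindle tip with no force, so the roll is on the spindle. I continue down.

Request:
drive_tool(
  series=[
    [[0,0,0.6],0],
    [[0,0,0.6],0],
    [[0,0,0.6],0],
    [[0,0,0],0],
  ],
)

```text
t: 10.28
tool_pos: [0.4373, -0.2705, 0.0694]
eef_rot: [0.924, 0.383, -0.001, -0.001]
contact_force: [0.2, 0.4, -0.6]
grip_width: 0.0569
```

Request:
drive_tool(
  series=[
    [[0,0,0.6],0],
    [[0,0,0.6],0],
    [[0,0,0.6],0],
    [[0,0,0],0],
  ],
)

```text
t: 10.62
tool_pos: [0.4373, -0.2705, 0.0515]
eef_rot: [0.924, 0.383, -0.001, -0.001]
contact_force: [-0.6, -0.2, -0.0]
grip_width: 0.0571
```

Request:
drive_tool(
  series=[
    [[0,0,0.5],0],
    [[0,0,0.5],0],
    [[0,0,0.2],0],
    [[0,0,0],0],
    [[0,0,0],0],
  ],
)

```text
t: 11.03
tool_pos: [0.4379, -0.2709, 0.0406]
eef_rot: [0.924, 0.383, -0.0, -0.0]
contact_force: [1.0, -0.5, -0.7]
grip_width: 0.0569
```

Request:
drive_tool(
  series=[
    [[0,0,0.2],0],
    [[0,0,0],0],
    [[0,0,0],0],
  ],
)

```text
t: 11.28
tool_pos: [0.4383, -0.271, 0.039]
eef_rot: [0.924, 0.383, 0.0, 0.0]
contact_force: [0.3, -0.0, 1.7]
grip_width: 0.0568
```

Request:
drive_tool(
  series=[
    [[0,0,0],0],
    [[0,0,0],0],
    [[0,0,0],0],
    [[0,0,0],0],
    [[0,0,0],0],
  ],
  gripper=-1,
)

```text
t: 11.7
tool_pos: [0.4379, -0.2709, 0.0387]
eef_rot: [0.924, 0.383, -0.0, 0.0]
contact_force: [-0.6, -0.7, 0.2]
grip_width: 0.0855
```

Request:
drive_tool(
  series=[
    [[0,0,0],0],
    [[0,0,0],0],
    [[0,0,0],0],
    [[0,0,-1],0],
    [[0,0,-2],0],
  ],
)

```text
t: 12.12
tool_pos: [0.4367, -0.2701, 0.0679]
eef_rot: [0.924, 0.383, -0.001, -0.001]
contact_force: [0.0, -0.3, -0.0]
grip_width: 0.0855
```

Request:
drive_tool(
  series=[
    [[0,0,-3],0],
    [[0,0,-3.5],0],
    [[0,0,-3.5],0],
    [[0,0,-1],0],
    [[0,0,0],0],
  ],
)

```text
t: 12.53
tool_pos: [0.4398, -0.2718, 0.1823]
eef_rot: [0.924, 0.383, 0.002, 0.003]
contact_force: [0.8, 0.1, -0.3]
grip_width: 0.0852
```

Request:
drive_tool(
  series=[
    [[0,0,0],0],
    [[0,0,0],0],
  ],
)

```text
t: 12.7
tool_pos: [0.437, -0.2707, 0.1779]
eef_rot: [0.924, 0.383, -0.001, -0.001]
contact_force: [0.3, -0.4, -0.9]
grip_width: 0.0855
```

```bash
python3 - <<'E'
from h import *
p,d,o=snap('wrist');q,_,_=snap('side');print(o['t'],o['tool_pos'].round(4),o['eef_rot'].round(4),o['grip_width'],o['joints'].round(2))
cv2.imwrite('pics/w5.png',np.hstack([cv2.resize(p,(480,360)),cv2.resize(q[150:270,300:406],(318,360))]))
E
```

```text
12.7 [ 0.437  -0.2707  0.1779] [ 9.238e-01  3.830e-01 -7.000e-04 -6.000e-04] 0.08548466709740518 [ 0.7   0.63 -0.38  1.94  0.37  0.64 -0.7 ]
```

View pics/w5.png

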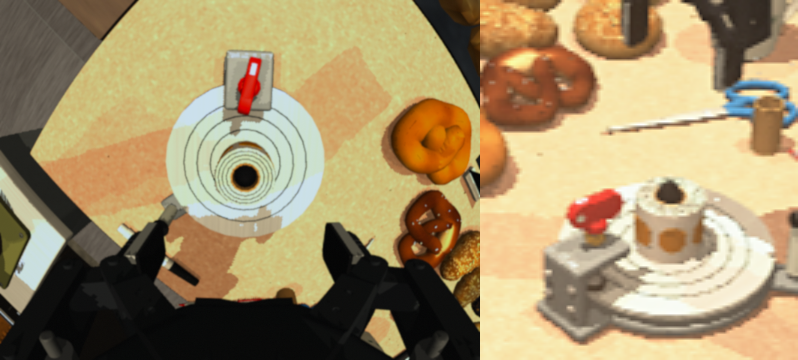

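The roll stands flat on the platter with the spindle through its bore (wrist mosaic (245,177), side (670,225)). Next I measure the wing's angle from its top-face depth.

```bash
cat > wing.py <<'E'
from h import *
z=load('wrist');p=z['p'];d=z['d'];hsv=cv2.cvtColor(p,cv2.COLOR_BGR2HSV);Rt=R.from_quat(z['rot']).as_matrix();T=np.array(arm.calibration('wrist')['tool_from_camera']);zc=(Rt@T[:3,:3])[:,2]
def wing(cx=.498,cy=-.213):
    X=[]
    for v in range(30,479):
        for u in range(150,500):
            if d[v,u]<=0: continue
            o,r=ray2(u,v);q=o+r*d[v,u]/(r@zc)
            if np.hypot(q[0]-cx,q[1]-cy)<.035 and q[2]>.099 and q[2]<.125 : X.append(q)
    X=np.array(X);return X
K=np.array(arm.calibration('wrist')['K']);O=z['pos']+Rt@T[:3,3];M=Rt@T[:3,:3]
def ray2(u,v):
    x,y=(u-K[0,2])/K[0,0],(v-K[1,2])/K[1,1];r=np.hypot(x,y)+1e-9
    return O,M@np.array([np.sin(r)*x/r,np.sin(r)*y/r,np.cos(r)])
X=wing();zt=np.percentile(X[:,2],90);X=X[X[:,2]>zt-.005]
c,_s,V=np.linalg.svd(X[:,:2]-X[:,:2].mean(0),full_matrices=False);rc=cv2.minAreaRect((X[:,:2]*1000).astype(np.float32))
print(len(X),zt.round(4),X[:,:2].mean(0).round(4),'pca deg',np.degrees(np.arctan2(V[0,1],V[0,0])).round(1),rc)
E
python3 wing.py
```

```text
1188 0.1151 [ 0.4989 -0.2146] pca deg -148.1 ((499.0829162597656, -214.50192260742188), (43.206565856933594, 10.513728141784668), 32.03894805908203)
```

The wing lies at 32.0°, centre (0.499,-0.2145), top 115 mm, and measures 43×10.5 mm, which fits. I move above it and turn the tool half-way round so joint 7 has room for the clockwise turn.

Request:
drive_tool(
  series=[
    [[2.5,0.1,0],0],
    [[2.5,0.1,0],0],
    [[2.4,0.1,0],0],
    [[0.9,0.1,0],0],
    [[0,0,0],-6.5],
  ],
)

```text
t: 13.22
tool_pos: [0.5014, -0.2119, 0.1779]
eef_rot: [0.899, 0.437, 0.001, -0.001]
contact_force: [-0.4, 0.2, 0.6]
grip_width: 0.0854
```

Request:
drive_tool(
  series=[
    [[0,0,0],-6.5],
    [[0,0,0],-6.5],
    [[0,0,0],-6.5],
    [[0,0,0],-6.5],
    [[0,0,0],-6.5],
  ],
)

```text
t: 13.63
tool_pos: [0.4982, -0.2156, 0.1776]
eef_rot: [0.741, 0.671, -0.001, -0.001]
contact_force: [0.7, 0.2, -0.2]
grip_width: 0.0851
```

```bash
python3 - <<'E'
from h import *
o=arm.get_obs();r=R.from_quat(o['eef_rot']).as_matrix();print(o['t'],o['joints'].round(2),o['tool_pos'].round(4),np.degrees(np.arctan2(r[1,0],r[0,0])))
E
```

```text
13.6333 [ 0.66  0.69 -0.57  1.85  0.52  0.76 -0.29] [ 0.4982 -0.2156  0.1776] 84.34194378237737
```

Joint 7 turns the right way. I continue to 212°.

Request:
drive_tool(
  series=[
    [[0,0,0],-6.4],
    [[0,0,0],-6.4],
    [[0,0,0],-6.4],
    [[0,0,0],-6.4],
    [[0,0,0],-6.4],
  ],
)

```text
t: 14.05
tool_pos: [0.4982, -0.2156, 0.1776]
eef_rot: [0.527, 0.85, -0.001, -0.001]
contact_force: [0.0, -0.7, -0.3]
grip_width: 0.0854
```

Request:
drive_tool(
  series=[
    [[0,0,0],-6.4],
    [[0,0,0],-6.4],
    [[0,0,0],-6.4],
    [[0,0,0],-6.4],
    [[0,0,0],-6.4],
  ],
)

```text
t: 14.47
tool_pos: [0.4983, -0.2157, 0.1776]
eef_rot: [0.273, 0.962, -0.0, -0.001]
contact_force: [0.8, -0.9, 0.5]
grip_width: 0.0855
```

Request:
drive_tool(
  series=[
    [[0,0,0],-6.4],
    [[0,0,0],-6.4],
    [[0,0,0],-6.4],
    [[0,0,0],-6.4],
    [[0,0,0],-6.4],
  ],
)

```text
t: 14.88
tool_pos: [0.4983, -0.2157, 0.1775]
eef_rot: [-0.003, 1.0, -0.0, -0.001]
contact_force: [0.7, -0.5, 0.4]
grip_width: 0.0854
```

Request:
drive_tool(
  series=[
    [[0,0,0],-6.4],
    [[0,0,0],-6.4],
    [[0,0,0],-6.4],
    [[0,0,0],-6.4],
    [[0,0,0],-6.1],
  ],
)

```text
t: 15.3
tool_pos: [0.4983, -0.2157, 0.1774]
eef_rot: [-0.276, 0.961, 0.0, -0.001]
contact_force: [0.2, -0.0, 0.4]
grip_width: 0.0852
```

Request:
drive_tool(
  series=[
    [[0,0,0],0],
    [[0,0,0],0],
    [[0,0,0],0],
  ],
)

```text
t: 15.55
tool_pos: [0.4989, -0.2152, 0.1781]
eef_rot: [-0.272, 0.962, 0.0, -0.001]
contact_force: [0.5, -0.0, -0.1]
grip_width: 0.0851
```

```bash
cat > st.py <<'E'
from h import *
o=arm.get_obs();r=R.from_quat(o['eef_rot']).as_matrix();print(round(o['t'],2),o['joints'].round(2),o['tool_pos'].round(4),'theta',np.degrees(np.arctan2(r[1,0],r[0,0])).round(2),o['wrist_torque'].round(3),o['contact_force'].round(1),o['grip_width'].round(4))
E
python3 -c "
from h import *;snap('wrist')";python3 st.py; python3 wing.py
```

```text
1006 0.115 [ 0.4975 -0.2153] pca deg 32.1 ((498.9881591796875, -214.5459747314453), (42.853084564208984, 9.3141508102417), 31.960906982421875)Traceback (most recent call last):
  File "st.py", line 2, in <module>
    o=arm.get_obs();r=R.from_quat(o['eef_rot']).as_matrix();print(round(o['t'],2),o['joints'].round(2),o['tool_pos'].round(4),'theta',np.degrees(np.arctan2(r[1,0],r[0,0])).round(2),o['wrist_torque'].round(3),o['contact_force'].round(1),o['grip_width'].round(4))
                                                                                                                                                                                                                                            ^^^^^^^^^^^^^^^^^^^^^
AttributeError: 'float' object has no attribute 'round'
```

Request:
drive_tool(
  series=[
    [[0,0,2.5],0],
    [[0,0,2.5],0],
    [[0,0,2],0],
    [[0,0,1.5],0],
    [[0,0,1],0],
  ],
)

```text
t: 16.02
tool_pos: [0.4985, -0.2151, 0.0821]
eef_rot: [-0.273, 0.962, 0.0, -0.001]
contact_force: [0.5, -0.6, 0.7]
grip_width: 0.0851
```

Request:
drive_tool(
  series=[
    [[0,0,0],0],
    [[0,0,0],0],
    [[0,0,0],0],
  ],
)

```text
t: 16.27
tool_pos: [0.5003, -0.2149, 0.0847]
eef_rot: [-0.273, 0.962, -0.0, 0.001]
contact_force: [0.3, 0.1, 0.5]
grip_width: 0.0851
```

```bash
sed -i "s/o\['grip_width'\].round(4)/round(o['grip_width'],4)/" st.py; python3 st.py
```

```text
16.27 [ 0.88  1.01 -1.03  1.9   1.1   0.94  1.42] [ 0.5003 -0.2149  0.0847] theta -148.27 [ 0.004 -0.051  0.035] [0.3 0.1 0.5] 0.0851
```

Request:
drive_tool(
  series=[
    [[0,0,0],0],
    [[0,0,0],0],
    [[0,0,0],0],
    [[0,0,0],0],
    [[0,0,0],0],
  ],
  gripper=1,
)

```text
t: 16.68
tool_pos: [0.4995, -0.2151, 0.084]
eef_rot: [-0.273, 0.962, -0.0, 0.0]
contact_force: [0.3, 0.2, -0.3]
grip_width: 0.0254
```

Request:
drive_tool(
  series=[
    [[0,0,0],0],
    [[0,0,0],0],
    [[0,0,0],0],
    [[0,0,0],0],
    [[0,0,0],0],
  ],
)

```text
t: 17.1
tool_pos: [0.4994, -0.2147, 0.0839]
eef_rot: [-0.274, 0.962, 0.0, 0.0]
contact_force: [-1.5, 1.0, 4.0]
grip_width: 0.0116
```

```bash
python3 st.py; python3 - <<'E'
from h import *
p,d,o=snap('side');w,_,_=snap('wrist')
cv2.imwrite('pics/s6.png',np.hstack([cv2.resize(p[160:270,300:410],(400,400)),cv2.resize(w[150:450,170:470],(400,400))]))
E
```

```text
17.1 [ 0.88  1.01 -1.03  1.9   1.1   0.94  1.42] [ 0.4994 -0.2147  0.0839] theta -148.24 [ 0.322  0.394 -0.04 ] [-1.5  1.   4. ] 0.0116
```

View pics/s6.png

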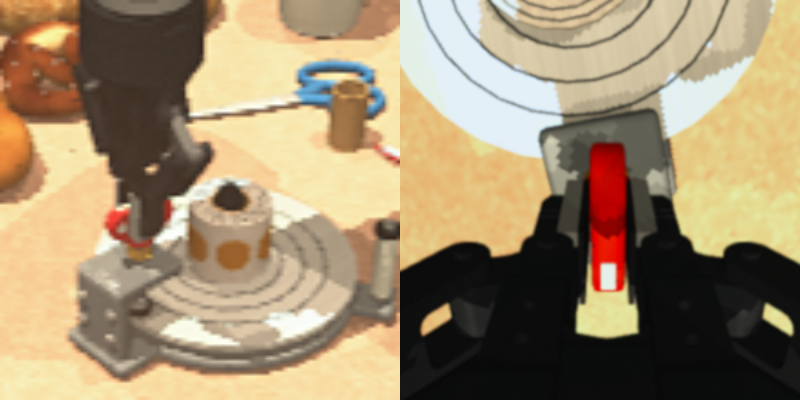

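The grip is good, 11.6 mm across the wing (side mosaic (137,215), wrist (608,215)). I turn clockwise, following the thread down and watching the torque.

Request:
drive_tool(
  series=[
    [[0,0,0.007],5],
    [[0,0,0.007],6],
    [[0,0,0.007],6],
    [[0,0,0.007],6],
    [[0,0,0.007],6],
  ],
)

```text
t: 17.62
tool_pos: [0.4995, -0.2149, 0.0836]
eef_rot: [-0.022, 1.0, -0.0, 0.0]
contact_force: [-2.3, 0.6, 5.1]
grip_width: 0.0113
```

```bash
python3 st.py
```

```text
17.62 [ 0.84  0.97 -0.93  1.9   1.05  0.87  0.95] [ 0.4995 -0.2149  0.0836] theta -177.53 [0.184 0.467 0.086] [-2.3  0.6  5.1] 0.0113
```

Request:
drive_tool(
  series=[
    [[0,0,0.007],6],
    [[0,0,0.007],6],
    [[0,0,0.007],5],
    [[0,0,0.007],4],
  ],
)

```text
t: 17.95
tool_pos: [0.4995, -0.2151, 0.0834]
eef_rot: [0.161, 0.987, -0.0, 0.0]
contact_force: [-2.2, 0.7, 5.9]
grip_width: 0.0111
```

```bash
python3 st.py
```

```text
17.95 [ 0.8   0.94 -0.86  1.9   1.01  0.81  0.62] [ 0.4995 -0.2151  0.0834] theta 161.53 [0.193 0.453 0.103] [-2.2  0.7  5.9] 0.0111
```

Request:
drive_tool(
  series=[
    [[0,0,0.005],4],
    [[0,0,0.005],4],
    [[0,0,0.005],4],
    [[0,0,0.005],3],
    [[0,0,0],0],
  ],
)

```text
t: 18.37
tool_pos: [0.4994, -0.2152, 0.0833]
eef_rot: [0.287, 0.958, -0.001, 0.0]
contact_force: [-2.3, 1.4, 5.3]
grip_width: 0.0109
```

```bash
python3 st.py
```

```text
18.37 [ 0.78  0.92 -0.81  1.91  0.97  0.77  0.39] [ 0.4994 -0.2152  0.0833] theta 146.64 [0.186 0.551 0.069] [-2.3  1.4  5.3] 0.0109
```

Request:
drive_tool(
  series=[
    [[0,0,0.003],3],
    [[0,0,0.003],2],
    [[0,0,0],0],
  ],
)

```text
t: 18.62
tool_pos: [0.4994, -0.2152, 0.0833]
eef_rot: [0.328, 0.945, -0.001, 0.0]
contact_force: [-1.4, 1.0, 7.1]
grip_width: 0.0113
```

```bash
python3 st.py
```

```text
18.62 [ 0.77  0.91 -0.79  1.91  0.96  0.75  0.32] [ 0.4994 -0.2152  0.0833] theta 141.68 [0.114 0.508 0.077] [-1.4  1.   7.1] 0.0113
```

Request:
drive_tool(
  series=[
    [[0,0,0.003],2],
    [[0,0,0],0],
  ],
)

```text
t: 18.78
tool_pos: [0.4994, -0.2152, 0.0833]
eef_rot: [0.345, 0.939, -0.001, 0.0]
contact_force: [-2.5, 1.4, 7.3]
grip_width: 0.0112
```

```bash
python3 st.py
```

```text
18.78 [ 0.76  0.91 -0.78  1.91  0.95  0.75  0.29] [ 0.4994 -0.2152  0.0833] theta 139.68 [0.148 0.545 0.012] [-2.5  1.4  7.3] 0.0112
```

Request:
drive_tool(
  series=[
    [[0,0,0],2],
    [[0,0,0],0],
  ],
)

```text
t: 18.95
tool_pos: [0.4994, -0.2152, 0.0833]
eef_rot: [0.361, 0.933, -0.0, 0.0]
contact_force: [-3.1, 0.6, 6.9]
grip_width: 0.0113
```

```bash
python3 st.py
```

```text
18.95 [ 0.76  0.91 -0.77  1.91  0.95  0.74  0.26] [ 0.4994 -0.2152  0.0833] theta 137.69 [0.125 0.535 0.046] [-3.1  0.6  6.9] 0.0113
```

Request:
drive_tool(
  series=[
    [[0,0,0],2],
    [[0,0,0],0],
  ],
)

```text
t: 19.12
tool_pos: [0.4994, -0.2152, 0.0833]
eef_rot: [0.377, 0.926, -0.0, 0.0]
contact_force: [-2.0, 1.3, 6.7]
grip_width: 0.011
```

```bash
python3 st.py
```

```text
19.12 [ 0.76  0.9  -0.76  1.91  0.94  0.74  0.23] [ 0.4994 -0.2152  0.0833] theta 135.69 [0.184 0.624 0.04 ] [-2.   1.3  6.7] 0.011
```

Request:
drive_tool(
  series=[
    [[0,0,0],2],
    [[0,0,0],0],
  ],
)

```text
t: 19.28
tool_pos: [0.4994, -0.2152, 0.0833]
eef_rot: [0.393, 0.919, -0.001, 0.0]
contact_force: [-2.7, 0.7, 7.6]
grip_width: 0.0111
```

```bash
python3 st.py
```

```text
19.28 [ 0.75  0.9  -0.76  1.91  0.94  0.73  0.2 ] [ 0.4994 -0.2152  0.0833] theta 133.69 [0.106 0.554 0.082] [-2.7  0.7  7.6] 0.0111
```

Request:
drive_tool(
  series=[
    [[0,0,0],2],
    [[0,0,0],0],
  ],
)

```text
t: 19.45
tool_pos: [0.4994, -0.2152, 0.0833]
eef_rot: [0.409, 0.912, -0.001, 0.0]
contact_force: [-2.7, 0.2, 7.6]
grip_width: 0.011
```

```bash
python3 st.py
```

```text
19.45 [ 0.75  0.9  -0.75  1.91  0.93  0.73  0.17] [ 0.4994 -0.2152  0.0833] theta 131.69 [0.096 0.532 0.078] [-2.7  0.2  7.6] 0.011
```

No seat yet, so I keep going in small steps.

Request:
drive_tool(
  series=[
    [[0,0,0.003],3],
    [[0,0,0],0],
  ],
)

```text
t: 19.62
tool_pos: [0.4994, -0.2153, 0.0834]
eef_rot: [0.433, 0.901, -0.001, 0.0]
contact_force: [-3.8, 0.6, 10.2]
grip_width: 0.0108
```

```bash
python3 st.py
```

```text
19.62 [ 0.74  0.9  -0.74  1.91  0.92  0.72  0.12] [ 0.4994 -0.2153  0.0834] theta 128.67 [0.022 0.63  0.172] [-3.8  0.6 10.2] 0.0108
```

Request:
drive_tool(
  series=[
    [[0,0,0.003],3],
    [[0,0,0],0],
  ],
)

```text
t: 19.78
tool_pos: [0.4994, -0.2153, 0.0835]
eef_rot: [0.456, 0.89, -0.001, 0.0]
contact_force: [-2.5, 0.2, 9.0]
grip_width: 0.0107
```

```bash
python3 st.py
```

```text
19.78 [ 0.74  0.89 -0.72  1.91  0.91  0.71  0.08] [ 0.4994 -0.2153  0.0835] theta 125.74 [0.011 0.697 0.427] [-2.5  0.2  9. ] 0.0107
```

Request:
drive_tool(
  series=[
    [[0,0,0.003],3],
    [[0,0,0],0],
  ],
)

```text
t: 19.95
tool_pos: [0.4994, -0.2152, 0.0835]
eef_rot: [0.478, 0.878, -0.001, 0.001]
contact_force: [-3.2, 0.2, 11.2]
grip_width: 0.0109
```

```bash
python3 st.py
```

```text
19.95 [ 0.73  0.89 -0.71  1.91  0.9   0.7   0.04] [ 0.4994 -0.2152  0.0835] theta 122.88 [-0.035  0.683  1.005] [-3.2  0.2 11.2] 0.0109
```

Request:
drive_tool(
  series=[
    [[0,0,0.003],3],
    [[0,0,0],0],
  ],
)

```text
t: 20.12
tool_pos: [0.4994, -0.2153, 0.0836]
eef_rot: [0.5, 0.866, -0.001, 0.001]
contact_force: [-3.5, 0.6, 10.6]
grip_width: 0.0107
```

```bash
python3 st.py
```

```text
20.12 [ 0.72  0.88 -0.7   1.91  0.9   0.69 -0.01] [ 0.4994 -0.2153  0.0836] theta 120.03 [-0.181  0.736  1.587] [-3.5  0.6 10.6] 0.0107
```

It seats: the torque climbs 0.17 → 0.43 → 1.0 → 1.6 N m over 9°, extrapolating to contact at θ≈127.5°. I back off while checking for slip in the grip.

Request:
drive_tool(
  series=[
    [[0,0,0],-3],
    [[0,0,0],0],
  ],
)

```text
t: 20.28
tool_pos: [0.4994, -0.2153, 0.0835]
eef_rot: [0.476, 0.879, -0.001, 0.001]
contact_force: [-3.0, -0.0, 10.6]
grip_width: 0.0106
```

```bash
python3 st.py
```

```text
20.28 [ 0.73  0.89 -0.71  1.91  0.91  0.7   0.04] [ 0.4994 -0.2153  0.0835] theta 123.1 [-0.059  0.773  0.863] [-3.  -0.  10.6] 0.0106
```

Request:
drive_tool(
  series=[
    [[0,0,0],-3],
    [[0,0,0],0],
  ],
)

```text
t: 20.45
tool_pos: [0.5001, -0.2153, 0.0843]
eef_rot: [0.454, 0.891, -0.001, 0.001]
contact_force: [-5.7, -0.9, 17.2]
grip_width: 0.0095
```

```bash
python3 st.py
```

```text
20.45 [ 0.74  0.89 -0.73  1.91  0.91  0.71  0.08] [ 0.5001 -0.2153  0.0843] theta 126.04 [-0.188  1.024  1.085] [-5.7 -0.9 17.2] 0.0095
```

Request:
drive_tool(
  series=[
    [[0,0,0],-2],
    [[0,0,0],0],
  ],
)

```text
t: 20.62
tool_pos: [0.5002, -0.2159, 0.0848]
eef_rot: [0.438, 0.899, -0.001, 0.002]
contact_force: [-4.6, -1.1, 20.1]
grip_width: 0.0089
```

```bash
python3 st.py
```

```text
20.62 [ 0.74  0.89 -0.73  1.91  0.92  0.72  0.11] [ 0.5002 -0.2159  0.0848] theta 128.03 [-0.389  1.015  0.9  ] [-4.6 -1.1 20.1] 0.0089
```

Request:
drive_tool(
  series=[
    [[0,0,0],-2],
    [[0,0,0],0],
  ],
)

```text
t: 20.78
tool_pos: [0.5004, -0.216, 0.0849]
eef_rot: [0.423, 0.906, -0.001, 0.002]
contact_force: [-4.5, -1.8, 21.4]
grip_width: 0.0086
```

```bash
python3 st.py
```

```text
20.78 [ 0.75  0.89 -0.74  1.91  0.93  0.72  0.14] [ 0.5004 -0.216   0.0849] theta 129.97 [-0.405  0.919  0.679] [-4.5 -1.8 21.4] 0.0086
```

Grip width and force changed during the unload, so the wing may have shifted in the grip. I use one extra picture to look.

```bash
python3 - <<'E'
from h import *
p,d,o=snap('side');w,_,_=snap('wrist')
cv2.imwrite('pics/s7.png',np.hstack([cv2.resize(p[170:260,300:390],(400,400),interpolation=2),cv2.resize(w[210:390,240:420],(400,400),interpolation=2)]))
E
python3 st.py; sed -i 's/zt-.005/zt-.004/' wing.py; python3 wing.py
```

```text
20.88 [ 0.75  0.89 -0.74  1.91  0.93  0.72  0.14] [ 0.5004 -0.216   0.0849] theta 129.91 [-0.381  0.941  0.756] [-4.2 -1.4 20.8] 0.0085
869 0.12 [ 0.4952 -0.209 ] pca deg 39.4 ((497.2131042480469, -210.35952758789062), (27.813974380493164, 26.019733428955078), 79.81153106689453)
```

View pics/s7.png

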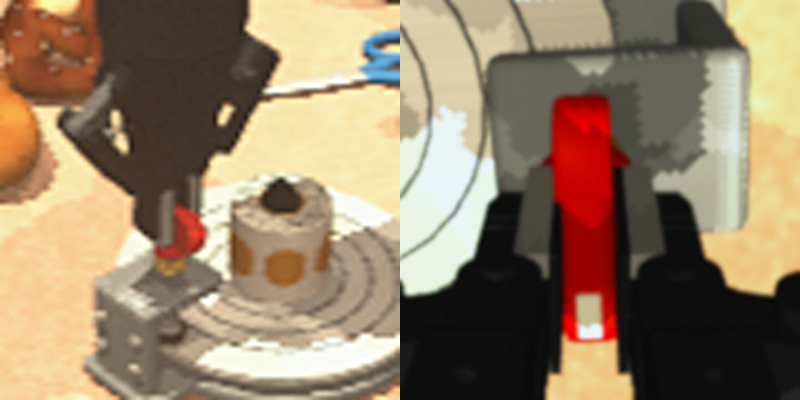

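The wing is still between the pads. But the closing fingertips are bearing on the hub (upward force up to 21 N, width creeping from 11.6 to 8.5 mm), so this grip was too low and is cocked. I open, rise, remeasure the wing, and regrip about 4 mm higher.

Request:
drive_tool(
  series=[
    [[0,0,0],0],
    [[0,0,0],0],
    [[0,0,0],0],
    [[0,0,0],0],
    [[0,0,0],0],
  ],
  gripper=-1,
)

```text
t: 21.3
tool_pos: [0.4991, -0.2153, 0.0822]
eef_rot: [0.425, 0.905, -0.0, -0.0]
contact_force: [-0.5, 0.6, 0.1]
grip_width: 0.069
```

Request:
drive_tool(
  series=[
    [[0,0,0],0],
    [[0,0,-2],0],
    [[0,0,-2],0],
    [[0,0,-2],0],
    [[0,0,0],0],
  ],
)

```text
t: 21.72
tool_pos: [0.5017, -0.2149, 0.1457]
eef_rot: [0.425, 0.905, 0.001, 0.003]
contact_force: [0.7, 0.2, 0.9]
grip_width: 0.0854
```

Request:
drive_tool(
  series=[
    [[0,0,0],0],
    [[0,0,0],0],
  ],
)

```text
t: 21.88
tool_pos: [0.4988, -0.2152, 0.142]
eef_rot: [0.425, 0.905, -0.0, -0.001]
contact_force: [0.1, 0.2, -0.2]
grip_width: 0.0856
```

```bash
python3 -c "
from h import *;snap('wrist')"; python3 st.py; python3 wing.py
```

```text
21.93 [ 0.79  0.82 -0.82  1.87  0.81  0.83  0.23] [ 0.4986 -0.2151  0.1417] theta 129.74 [ 0.077 -0.018 -0.009] [-0.4  0.3 -0.9] 0.085
1320 0.1143 [ 0.4976 -0.2132] pca deg -46.9 ((498.3024597167969, -214.09677124023438), (9.995865821838379, 41.81089401245117), 42.54328918457031)
```

The wing is now at -47.2°, which is tool angle 133°. I realign (-3.3°), regrip at TCP z ≈ 0.088, and seat it again.

Request:
drive_tool(
  series=[
    [[0.1,0,1.5],-3.3],
    [[0,0,1.5],0],
    [[0,0,1.4],0],
    [[0,0,1],0],
    [[0,0,0],0],
  ],
)

```text
t: 22.35
tool_pos: [0.4969, -0.214, 0.086]
eef_rot: [0.398, 0.917, -0.0, -0.002]
contact_force: [-0.3, -0.2, 0.1]
grip_width: 0.0853
```

Request:
drive_tool(
  series=[
    [[0,0,0],0],
    [[0,0,0],0],
    [[0,0,0],0],
  ],
)

```text
t: 22.6
tool_pos: [0.4994, -0.2142, 0.0894]
eef_rot: [0.398, 0.917, 0.0, 0.001]
contact_force: [-0.3, -0.2, -0.2]
grip_width: 0.0851
```

```bash
python3 st.py
```

```text
22.6 [ 0.76  0.89 -0.76  1.91  0.92  0.74  0.19] [ 0.4994 -0.2142  0.0894] theta 133.05 [0.003 0.015 0.004] [-0.3 -0.2 -0.2] 0.0851
```

Request:
drive_tool(
  series=[
    [[0,0,0],0],
    [[0,0,0],0],
    [[0,0,0],0],
    [[0,0,0],0],
    [[0,0,0],0],
  ],
  gripper=1,
)

```text
t: 23.02
tool_pos: [0.4989, -0.2143, 0.0888]
eef_rot: [0.398, 0.917, -0.0, 0.0]
contact_force: [0.2, 0.2, 0.9]
grip_width: 0.0257
```

Request:
drive_tool(
  series=[
    [[0,0,0],0],
    [[0,0,0],0],
    [[0,0,0],0],
    [[0,0,0],0],
    [[0,0,0],0],
  ],
)

```text
t: 23.43
tool_pos: [0.4987, -0.2144, 0.0889]
eef_rot: [0.399, 0.917, -0.0, 0.0]
contact_force: [-2.1, -1.3, 5.4]
grip_width: 0.009
```

```bash
python3 st.py
```

```text
23.43 [ 0.76  0.89 -0.76  1.91  0.92  0.74  0.19] [ 0.4987 -0.2144  0.0889] theta 133.03 [-0.115  0.317 -0.022] [-2.1 -1.3  5.4] 0.009
```

The grip is flush now (9.0 mm, torque near 0). I turn clockwise to the seat.

Request:
drive_tool(
  series=[
    [[0,0,0],2],
    [[0,0,0],0],
    [[0,0,0],0],
  ],
)

```text
t: 23.68
tool_pos: [0.4987, -0.2144, 0.0889]
eef_rot: [0.413, 0.911, -0.0, 0.0]
contact_force: [-1.3, -1.4, 4.7]
grip_width: 0.0083
```

```bash
python3 st.py
```

```text
23.68 [ 0.75  0.89 -0.75  1.91  0.92  0.73  0.16] [ 0.4987 -0.2144  0.0889] theta 131.18 [-0.266  0.402  0.576] [-1.3 -1.4  4.7] 0.0083
```

Request:
drive_tool(
  series=[
    [[0,0,0],2],
    [[0,0,0],0],
    [[0,0,0],0],
  ],
)

```text
t: 23.93
tool_pos: [0.4988, -0.2144, 0.0889]
eef_rot: [0.428, 0.904, -0.001, 0.0]
contact_force: [-1.4, -2.6, 4.8]
grip_width: 0.0082
```

```bash
python3 st.py
```

```text
23.93 [ 0.75  0.89 -0.75  1.91  0.91  0.73  0.14] [ 0.4988 -0.2144  0.0889] theta 129.29 [-0.308  0.424  0.999] [-1.4 -2.6  4.8] 0.0082
```

Request:
drive_tool(
  series=[
    [[0,0,0],2],
    [[0,0,0],0],
    [[0,0,0],0],
  ],
)

```text
t: 24.18
tool_pos: [0.4988, -0.2143, 0.0889]
eef_rot: [0.443, 0.896, -0.001, 0.0]
contact_force: [-1.8, -1.5, 6.2]
grip_width: 0.0085
```

```bash
python3 st.py
```

```text
24.18 [ 0.74  0.89 -0.74  1.91  0.91  0.72  0.11] [ 0.4988 -0.2143  0.0889] theta 127.37 [-0.396  0.413  1.335] [-1.8 -1.5  6.2] 0.0085
```

It seats firmly at once: 0.58, 1.0 and 1.34 N m, with zero torque at θ≈133.3°. That matches the wing's measured -46.9°. I relax and check for slip.

Request:
drive_tool(
  series=[
    [[0,0,0],-3],
    [[0,0,0],-2],
    [[0,0,0],0],
    [[0,0,0],0],
  ],
)

```text
t: 24.52
tool_pos: [0.4987, -0.2144, 0.0889]
eef_rot: [0.406, 0.914, -0.0, 0.0]
contact_force: [-2.1, -1.0, 5.6]
grip_width: 0.0082
```

```bash
python3 st.py
```

```text
24.52 [ 0.75  0.89 -0.76  1.91  0.92  0.74  0.18] [ 0.4987 -0.2144  0.0889] theta 132.11 [-0.261  0.432  0.277] [-2.1 -1.   5.6] 0.0082
```

Request:
drive_tool(
  series=[
    [[0,0,0],-1],
    [[0,0,0],0],
    [[0,0,0],0],
  ],
)

```text
t: 24.77
tool_pos: [0.4987, -0.2144, 0.0889]
eef_rot: [0.398, 0.917, -0.0, -0.0]
contact_force: [-2.1, -0.4, 5.7]
grip_width: 0.0085
```

```bash
python3 st.py
```

```text
24.77 [ 0.76  0.89 -0.76  1.91  0.92  0.74  0.19] [ 0.4987 -0.2144  0.0889] theta 133.05 [-0.168  0.43   0.027] [-2.1 -0.4  5.7] 0.0085
```

Request:
drive_tool(
  series=[
    [[0,0,0],-1],
    [[0,0,0],0],
    [[0,0,0],0],
  ],
)

```text
t: 25.02
tool_pos: [0.4988, -0.2144, 0.0889]
eef_rot: [0.39, 0.921, -0.0, 0.0]
contact_force: [-1.7, -0.8, 5.9]
grip_width: 0.0085
```

```bash
python3 st.py
```

```text
25.02 [ 0.76  0.89 -0.77  1.91  0.93  0.74  0.21] [ 0.4988 -0.2144  0.0889] theta 134.04 [-0.233  0.467  0.061] [-1.7 -0.8  5.9] 0.0085
```

Fully elastic, so the seat is at θ≈133.1°. I back off to θ≈223.1° (-136.9°), following the thread up.

Request:
drive_tool(
  series=[
    [[0,0,-0.006],-5],
    [[0,0,-0.006],-6],
    [[0,0,-0.006],-6],
    [[0,0,-0.006],-6],
    [[0,0,-0.006],-6],
  ],
)

```text
t: 25.43
tool_pos: [0.4986, -0.2146, 0.089]
eef_rot: [0.145, 0.989, -0.0, -0.0]
contact_force: [-2.5, -1.0, 4.5]
grip_width: 0.0081
```

Request:
drive_tool(
  series=[
    [[0,0,-0.006],-6],
    [[0,0,-0.006],-6],
    [[0,0,-0.006],-6],
    [[0,0,-0.006],-6],
    [[0,0,-0.006],-6],
  ],
)

```text
t: 25.85
tool_pos: [0.4986, -0.2147, 0.0893]
eef_rot: [-0.116, 0.993, -0.0, -0.0]
contact_force: [-2.8, -1.0, 4.5]
grip_width: 0.0084
```

Request:
drive_tool(
  series=[
    [[0,0,-0.006],-6],
    [[0,0,-0.006],-6],
    [[0,0,-0.006],-6],
    [[0,0,-0.006],-6],
    [[0,0,-0.006],-4],
  ],
)

```text
t: 26.27
tool_pos: [0.4986, -0.2149, 0.0896]
eef_rot: [-0.352, 0.936, -0.0, -0.0]
contact_force: [-2.4, -1.6, 4.7]
grip_width: 0.0084
```

Request:
drive_tool(
  series=[
    [[0,0,0],0],
    [[0,0,0],0],
    [[0,0,0],0],
  ],
)

```text
t: 26.52
tool_pos: [0.4986, -0.2148, 0.0896]
eef_rot: [-0.35, 0.937, -0.0, -0.0]
contact_force: [-2.0, -2.3, 4.8]
grip_width: 0.0083
```

```bash
python3 -c "
from h import *;snap('wrist')"; python3 st.py
```

```text
26.57 [ 0.89  1.02 -1.07  1.9   1.11  0.98  1.57] [ 0.4986 -0.2148  0.0896] theta -138.99 [-0.502  0.431  0.07 ] [-1.8 -2.4  5. ] 0.0082
```

Request:
drive_tool(
  series=[
    [[0,0,0],-2.2],
    [[0,0,0],0],
    [[0,0,0],0],
  ],
)

```text
t: 26.82
tool_pos: [0.4986, -0.2148, 0.0896]
eef_rot: [-0.368, 0.93, -0.0, -0.0]
contact_force: [-1.6, -2.3, 5.4]
grip_width: 0.0084
```

```bash
python3 st.py; python3 - <<'E'
from h import *
p,d,o=snap('side');w,_,_=snap('wrist')
cv2.imwrite('pics/s8.png',np.hstack([cv2.resize(p[160:360,240:420],(360,400),interpolation=2),cv2.resize(w[150:390,200:440],(400,400),interpolation=2)]))
# wing edges direction in the wrist view (top face, z~.1155), red/white pixels
hsv=cv2.cvtColor(w,cv2.COLOR_BGR2HSV);m=(((hsv[...,0]<8)|(hsv[...,0]>172))&(hsv[...,1]>150)&(hsv[...,2]>60)).astype(np.uint8);m[:200]=0
c=max(cv2.findContours(m,cv2.RETR_EXTERNAL,cv2.CHAIN_APPROX_NONE)[0],key=cv2.contourArea)[:,0]
Q=np.array([onz('wrist',u,v,.1155)[:2] for u,v in c],np.float32)*1000;print(cv2.minAreaRect(Q))
E
```

```text
26.82 [ 0.9   1.02 -1.08  1.9   1.12  0.99  1.6 ] [ 0.4986 -0.2148  0.0896] theta -136.8 [-0.585  0.444  0.062] [-1.6 -2.3  5.4] 0.0084
((494.6064147949219, -218.29281616210938), (45.210166931152344, 12.35873794555664), 43.23796463012695)
```

View pics/s8.png

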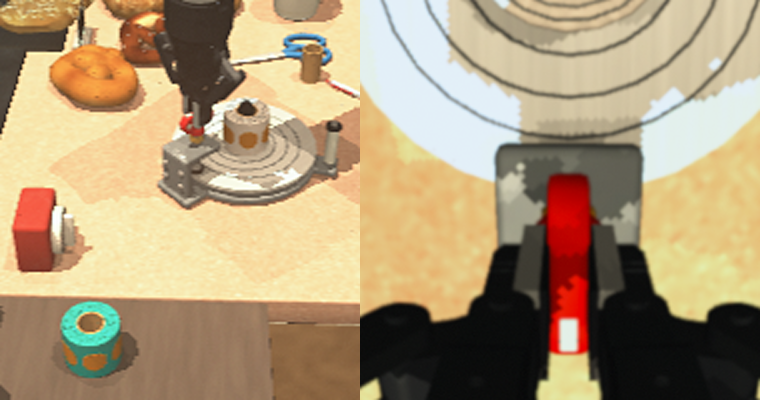

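The wing is at about 43.2°, seen in the wrist view at (568,265). That is 90.1° from the seat at -46.9°, and it is still firmly gripped. The roll is flat on the spindle and the bystanders in view stand as before, so I hand in.

```bash
python3 -c "
from station import arm;print(arm.finish_job())"
```

```text
the job is handed in; nothing more can be done
None
```

The job is handed in at about 27 s: the gold-sticker roll is on the spindle, flat on the platter and released. The wing screw was turned clockwise to its seat, backed off a quarter turn, and is still in the grip.

**Last checks**
- **Roll:** it met the platter at the expected height with no force on the way down. The wrist and side views afterwards show it upright, with the spindle through its bore.
- **Seat:** the stop showed as torque rising to 1.3 N m, unloading to zero at tool angle 133.1° with no slip in the grip.
- **Quarter turn:** the final tool angle is 223.2°, which is 90.1° from the seat. The wing as seen by the wrist camera agrees, going from -46.9° to 43.2°.
- **Grip:** 8.4 mm opening and about 6 N of residual force.

**What went wrong or disagreed**
- **Fingertips:** both cameras put them about 36 mm shorter than the stated 25 mm ahead of the TCP. The first grasp closed just above the roll without moving it, and I used the measured value from then on.
- **First wing grip:** it was too low, with the tips pressing on the hub at up to 21 N. It gave a seat reading about 6° off (127.5°). I regripped 5 mm higher and seated the screw again before backing off.
- **Pictures:** I viewed 12, two over budget.
- **Bystanders:** the last picture shows most of the counter as before; the honey jar and jam jar were not in that crop.

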